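# Serve the red-lidded herb jar to the judge

### The arm

A 6-joint arm with a two-finger parallel gripper is mounted at the origin on the work surface. World frame = base frame: x ahead of the robot, y to its left, z up, the work surface at z = 0. Lengths are in m, angles in rad, forces in N, time in s.
With the tool pointing down it reaches from about 0.225 to 0.875 m from the base axis. Payload 3.4 kg.
Tool frame: the origin (TCP) lies at the very end of the fingers, on their centre line; the grasp point (between the pads) lies 19 mm behind it; z points along the fingers, x is the direction in which the jaws open and shut, and the axes are right-handed (so a half turn about z gives the same grasp; the last joint's range is limited). The gripper opens to 85 mm and grips with 20 to 120 N. Pads are 22 mm wide; open, the fingers measure 114 mm over their backs; the gripper's body (76 mm by 85 mm) begins 54 mm behind the grasp point. The pads swing forward as they close: fully open they stand 13 mm farther back than shut.
Start: joints at [1.017, 0.276, 1.505, -0, 1.361, -0.121], TCP at [0.241, 0.522, 0.231] pointing down, gripper open.
Joint ranges: [-2.89, 2.89], [-0.75, 2.08], [0.22, 2.7], [-1.18, 4.32], [0.11, 2.71], [-2.7, 2.7]. Speed limits (rad/s): [2.57, 2.57, 3.14, 3.14, 3.14, 3.14].

### API

Orientations are given as a unit quaternion [w, x, y, z].
In Python, from rig import manip gives the robot as it stands.
- The arm moves only by the tool carry_out, never from a script. Its argument "series" is a list of rows, each a list of 2 entries, a list of its own where there are three numbers: the shift along the tool's x, y, z in mm, then the turn about the tool's z in degrees. A call has 1 to 10 rows; each row shifts and turns the pose as measured when the row begins, along the tool's axes as they then stand; what a row does not reach is not made up. A row lasts 1/12 s, in which the tool goes at most 41.7 mm and 7.16 degrees, less where a joint would pass 70% of its speed; a pose out of reach is approached as far as the arm can. A call is refused whole if a number of a shift passes 41.7 or a number of a turn 7.16, either way. A call with a gripper value outside its range is refused whole. "fingers" is the finger opening in mm, from 0 to 85.4, set as the call begins (left out, the last holds). The fingers move at their own pace and stop on an object; "squeeze" is the grip in N (left out, the last holds). Time passes only in rows, so rows that do not move let the fingers close. It gives the time, the measured TCP pose, the force and the opening at its end, in the units of the state.
- manip.get_state(): the state, without advancing time (a new reading comes with each control period).
- manip.get_image(name): name is "side" or "top" or "wrist"; returns a dict with "frame" (420x560x3 uint8, blue, green, red), "K" (3x3 intrinsics, pixels), "k1" (the pictures are not rectified: a ray, as slopes to the right and down, at radius r is drawn at 1 + k1 r^2 times it, then the intrinsics apply), "rvec" (rotation vector, rad) and "tvec" (3), from world to camera coordinates, as OpenCV has them; the wrist camera has in their place "mount" (4x4, takes a point from camera to tool coordinates, whose origin is the TCP and whose axes are the tool frame's). Camera axes: x right, y down, z forward; pixel columns grow to the right and rows downward; lengths in m; the calibration is good to about 2 mm. A picture is of the moment at which its call begins: read the wrist's pose just before it. There is no depth.
- manip.sign_off(): hands the job in, once; it reports no verdict.
The state is a dict: "clock": time; "qpos": joint angles; "qd": joint speeds; "effort": joint torques, N m; "position": TCP position; "ee_rot": TCP orientation; "contact_force": force on the tool from outside, world axes, zero at the start; "moment": the same for the moment, N m; "width": finger opening in m.
Only numpy, scipy, OpenCV 4.12 (cv2) and the standard library are available. Lean on these libraries where they do the work, as an engineer would, in place of code of your own. Each camera call takes 0.05 s, during which the arm holds its last target. There are 200 camera calls.

### The job

First slide the carousel's carriage along its track, all the way home against the end stop (pull or push it by the square blue post). Then turn the jar carousel by its round black handle until the red-lidded jar stands right at the brass pointer, and finish while still holding that handle: keep the fingers on it, carousel still and carriage still against the stop, and do not let go. Leave the bell, the tasting cup and the spoon where they are.

Things in the scene. Friction and masses are not known exactly. Their poses are not given: they have to be found in the camera images.
- track: Dark steel track with two aluminium rails, fixed to the table, 170 mm wide (its x) and 420 mm long (its y). Origin: on the table, in the middle of the carriage's travel. Its y axis is the sliding direction and points to the end stop, a 32 mm high black block across the +y end.
- carriage (a joint): Position of the white carriage (240 x 250 mm board, top 36 mm above the table) along the track's +y, in m: 0 is the end away from the stop, 0.14 is hard against the end stop. It runs stiffly (about 10 N) and stays where it is left. The handle must follow the true circle with a light grip: a hard grip led off the circle can drag the carriage off its stop.
- carriage_post (a point): Centre of the top of the square blue post fixed upright on the carriage, 148 mm above the table. The post is 16 x 16 mm, sides along the track's x and y, about 110 mm tall; take its top from above. It stands 148 mm from the carousel's axis (70 mm towards the track's -x, 130 mm towards its -y).
- carousel (a joint): Angle of the carousel on its carriage in rad, growing counter-clockwise seen from above; 0 (or any whole turn) is the red-lidded jar exactly at the pointer. It turns without end either way and takes about 0.08 N m to turn (about 1 N at the handle).
- carousel_centre (a point): Point on the carousel's turning axis, at the centre of the disc, 64 mm above the table. The disc is dark walnut, 200 mm in diameter, its top 58 mm above the table, and rides on the carriage. Six places 60 degrees apart carry five fixed glass herb jars (42 mm diameter, lid tops 108 mm above the table, centres 70 mm from the axis) and, opposite the red lid, the handle.
- red_jar (a point): Centre of the top of the red lid (40 mm diameter) of the marked jar, 108 mm above the table, 70 mm from the turning axis. The other four lids are white. The jar is fixed to the carousel.
- turn_handle: Round black upright handle fixed to the carousel, 16 mm diameter, on the opposite side from the red-lidded jar, 75 mm from the turning axis. Origin: on the axis of the handle at the disc's top, 58 mm above the table; the handle's top is 92 mm above that (150 mm above the table), 42 mm higher than the jar lids.
- pointer (a point): Tip of the brass pointer, fixed on the carriage 104 mm from the turning axis towards the track's +x (the judge's side, away from the robot), 48 mm above the table, pointing at the axis. Axes as the track's.
- bell: Bystander: steel service bell, 76 mm diameter, 56 mm high, loose. Origin: centre of its underside.
- tasting_cup: Bystander: small glass cup of herbs, 70 mm diameter at the rim, 45 mm high, loose. Origin: centre of its underside.
- spoon: Bystander: spoon 170 mm long, lying on the table past the end-stop end of the track, loose. Its x axis runs along it.

How it is judged:
By the outcome, as a careful person would: the job done as asked, in the order asked, and still so for the second after the job is handed in, while the arm keeps its last pose, push and grip.
It also fails if it takes over 67 s, if anything falls off the work surface, if the arm or the gripper's body presses on something with over 40 N, if the wrist force passes 120 N, or if a joint passes its speed limit or range.

## Working session

There is one attempt and no reset: what is moved stays moved. The work goes in short steps, Python scripts to look and compute and a tool call to move; the robot and the scene stay as the last step left them, time stands still between calls to the robot, and variables do not carry over. Pictures are saved under pics/ and viewed, about 8 in all and at most 12, crops included, and the job is handed in when it is done.

Besides the shell and the picture viewer there is one more tool, called after "Call:" as name(argument=value, ...) on one line, values as JSON. carry_out: Moves the arm, as the interface text tells. Its arguments: {"type":"object","properties":{"series":{"type":"array","items":{"type":"array"}},"fingers":{"type":"number"},"squeeze":{"type":"number"}},"required":["series"]}

```bash
mkdir -p pics; cat > h.py <<'E'
import numpy as np, cv2
from rig import manip
from scipy.spatial.transform import Rotation as R
def cam(name):
    s=manip.get_state(); im=manip.get_image(name)
    if 'rvec' in im:
        Rm=cv2.Rodrigues(np.array(im['rvec'],float))[0]; t=np.array(im['tvec'],float).ravel()
    else:
        w,x,y,z=s['ee_rot']; Rt=R.from_quat([x,y,z,w]).as_matrix(); M=np.array(im['mount'])
        Rc=Rt@M[:3,:3]; c=Rt@M[:3,3]+np.array(s['position']); Rm=Rc.T; t=-Rm@c
    return dict(f=np.array(im['frame']),K=np.array(im['K']),k1=im['k1'],R=Rm,t=t)
def ray(c,uv):
    K=c['K']; d=np.array([(uv[0]-K[0,2])/K[0,0],(uv[1]-K[1,2])/K[1,1]]); u=d.copy()
    for _ in range(30): u=d/(1+c['k1']*(u@u))
    return -c['R'].T@c['t'], c['R'].T@np.array([u[0],u[1],1])
def onz(c,uv,z):
    o,d=ray(c,uv); return o+d*(z-o[2])/d[2]
def proj(c,p):
    q=c['R']@np.array(p)+c['t']; u=q[:2]/q[2]; u=u*(1+c['k1']*(u@u)); return c['K'][:2,:2]@u+c['K'][:2,2]
def blobs(m,amin=30):
    n,l,st,ce=cv2.connectedComponentsWithStats(m.astype(np.uint8))
    return [(ce[i].round(1).tolist(),st[i].tolist()) for i in range(1,n) if st[i][4]>=amin]
def hsv(c,lo,hi): return cv2.inRange(cv2.cvtColor(c['f'],cv2.COLOR_BGR2HSV),np.array(lo),np.array(hi))>0
E
python3 - <<'E'
from h import *
s=manip.get_state(); print(s)
for n in ['top','side']:
    c=cam(n); cv2.imwrite(f'pics/{n}0.png',c['f'])
    print(n,-c['R'].T@c['t'],c['k1'],c['K'][0,0])
    print('blue',blobs(hsv(c,[100,120,50],[130,255,255])))
    print('red',blobs(hsv(c,[0,140,70],[8,255,255])|hsv(c,[172,140,70],[180,255,255])))
E
```

```text
{'clock': 0.0, 'qpos': array([ 1.01698159e+00,  2.76589585e-01,  1.50614044e+00,  7.45671409e-06,
        1.36070014e+00, -1.21025199e-01]), 'qd': array([ 0.0006406 , -0.00078343, -0.00046087, -0.00036422, -0.00052972,
        0.00106157]), 'effort': array([ 8.63032401e-04, -4.16776657e+01, -2.45801854e+01, -1.56099209e-04,
        1.11146359e-02, -1.64883693e-05]), 'position': array([0.24089115, 0.52152103, 0.23043989]), 'ee_rot': array([ 3.94666771e-04,  8.42438423e-01,  5.38791852e-01, -8.29674336e-04]), 'contact_force': array([-0.6767799 , -0.06216834,  0.13131589]), 'moment': array([-0.00987433, -0.03972879,  0.07217246]), 'width': 0.08572351160833887}
top [ 0.41993097 -0.00966011  1.11195382] -0.10515673814021081 411.90425750483644
blue [([326.7, 242.4], [321, 238, 12, 10, 72])]
red [([256.0, 248.8], [248, 241, 17, 17, 219])]
side [ 0.46112774 -0.98447452  0.83786789] -0.016124657488515732 423.4966629634631
blue []
red [([244.5, 208.6], [238, 204, 14, 11, 110])]
```

View pics/top0.png

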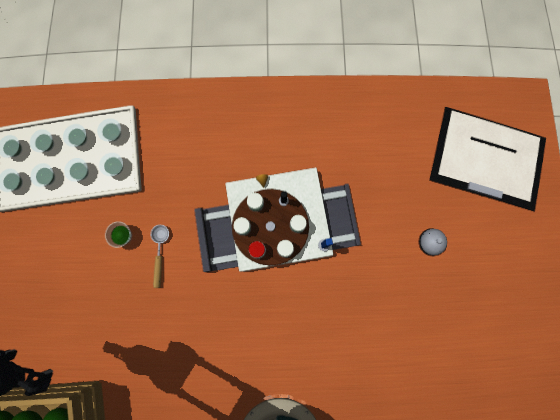

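View pics/side0.png

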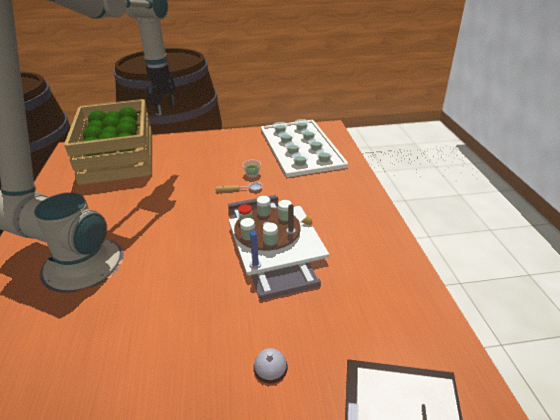

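The top view has the red lid at (257,249), the hub at (270,226), the black handle near (284,199), the brass pointer near (262,180), the blue post near (326,243) and the end stop at the left, near (205,240). The side view agrees.

```bash
python3 - <<'E'
from h import *
c=cam('top')
f=c['f'];x0,y0=185,155
cv2.imwrite('pics/topz.png',cv2.resize(f[y0:y0+130,x0:x0+190],None,fx=4,fy=4,interpolation=cv2.INTER_CUBIC))
red=onz(c,(256.5,249.3),.108); print('red',red)
# white board outline: bright low-sat big blob, hull -> min area rect
m=hsv(c,[0,0,150],[180,60,255]); m[:150]=0; m[300:]=0; m[:,:190]=0; m[:,380:]=0
n,l,st,ce=cv2.connectedComponentsWithStats(m.astype(np.uint8)); i=1+np.argmax(st[1:,4])
pts=np.argwhere(l==i)[:,::-1].astype(float)
P=np.array([onz(c,p,.036)[:2] for p in cv2.convexHull(pts.astype(np.float32))[:,0]]).astype(np.float32)
r=cv2.minAreaRect(P); print('board',r)
for n,uv,z in [('hub',(270,226.5),.066),('post blob',(326.7,242.4),.148),('pointer',(262,187),.048)]: print(n,onz(c,uv,z))
s=cam('side'); print('side red', onz(s,(244.5,208.6),.108))
m=hsv(s,[95,80,20],[135,255,255]); m[:190]=0;m[300:]=0; print('side blue',blobs(m,10))
E
```

```text
red [0.48594252 0.04545963 0.108     ]
board ((0.5672769546508789, 0.022946029901504517), (0.23863358795642853, 0.31209155917167664), 8.76037311553955)
hub [0.54622482 0.01259266 0.066     ]
post blob [ 0.49605498 -0.12149796  0.148     ]
pointer [0.65377641 0.03243392 0.048     ]
side red [0.48796727 0.0427364  0.108     ]
side blue [([253.6, 241.6], [250, 231, 7, 27, 97]), ([255.5, 261.3], [254, 257, 4, 8, 14])]
```

View pics/topz.png

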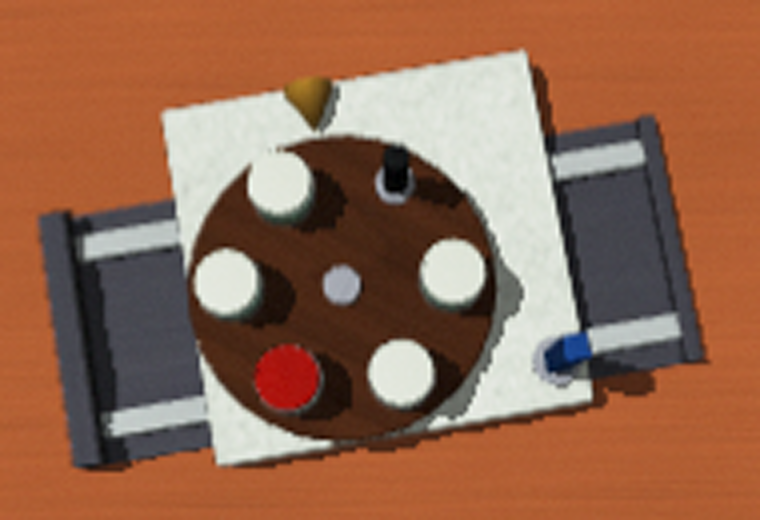

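The track is yawed about +9.4° and the post is near (0.497, -0.125). The carousel angle is about 142°, so the plan is a clockwise turn. First I'll align the jaws with the track's y and go above the post.

Call:
carry_out(series=[[[0, 0, 0], -6.84], [[0, 0, 0], -6.84], [[0, 0, 0], -6.84], [[0, 0, 0], -6.84], [[0, 0, 0], -6.84], [[-20, 4, 0], 0], [[-40, 8, 0], 0], [[-40, 8, 0], 0], [[-40, 8, 0], 0], [[-40, 8, 0], 0]], fingers=85, squeeze=20)

```text
clock: 1.03
position: [0.3103, 0.3535, 0.2269]
ee_rot: [-0.002, 0.631, 0.776, -0.001]
contact_force: [1.6, 0.5, 0.4]
width: 0.0851
```

Call:
carry_out(series=[[[-40, 8, 0], 0], [[-40, 8, 0], 0], [[-40, 8, 0], 0], [[-40, 8, 0], 0], [[-40, 8, 0], 0], [[-40, 8, 0], 0], [[-40, 8, 0], 0], [[-40, 8, 0], 0], [[-20, 4, 0], 0], [[0, 0, 0], 0]])

```text
clock: 1.87
position: [0.4489, 0.0183, 0.2268]
ee_rot: [0.002, 0.632, 0.775, -0.001]
contact_force: [-0.3, 1.3, -0.2]
width: 0.0851
```

```bash
cat >> h.py <<'E'
def pose():
    s=manip.get_state(); w,x,y,z=s['ee_rot']; M=R.from_quat([x,y,z,w]).as_matrix()
    return s,np.array(s['position']),M
def need(target,yaw=None):
    s,p,M=pose(); phi=np.degrees(np.arctan2(M[1,0],M[0,0]))
    print('t %.2f pos'%s['clock'],p.round(4),'phi %.2f'%phi,'F',s['contact_force'].round(1),'w %.4f'%s['width'])
    print('shift mm in tool axes',(M.T@(np.array(target)-p)*1e3).round(1), '' if yaw is None else 'turn %.2f'%(phi-yaw))
E
python3 - <<'E'
from h import *
need([.497,-.125,.23],99.4)
c=cam('wrist'); cv2.imwrite('pics/w1.png',c['f'])
print('blue',blobs(hsv(c,[100,100,40],[130,255,255])))
print('red',blobs(hsv(c,[0,140,70],[8,255,255])|hsv(c,[172,140,70],[180,255,255])))
for b in blobs(hsv(c,[100,100,40],[130,255,255])): print(onz(c,b[0],.148))
E
```

```text
t 1.87 pos [0.4489 0.0183 0.2268] phi 101.60 F [-0.3  1.3 -0.2] w 0.0851
shift mm in tool axes [-150.1   18.3   -2.7] turn 2.20
blue [([123.8, 220.9], [92, 194, 67, 53, 1528])]
red [([300.3, 241.2], [280, 221, 42, 41, 1283])]
[ 0.4809919  -0.10652178  0.148     ]
```

View pics/w1.png

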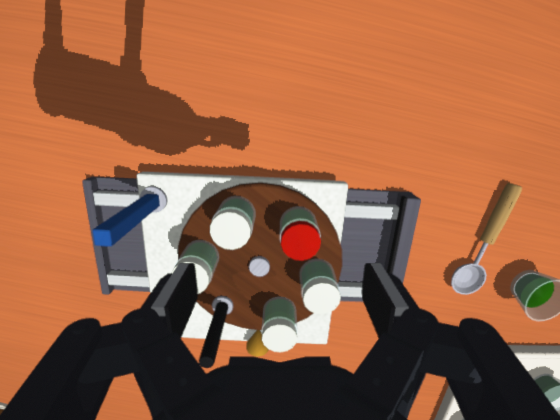

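The wrist view has the post top near (104,237), the red lid at (300,241), the hub at (259.5,267) and the handle top near (209,361). The board's near edge runs from (138,172) to (348,182).

```bash
python3 - <<'E'
from h import *
c=cam('wrist')
P=lambda n,uv,z: print(n,onz(c,uv,z).round(4)) or onz(c,uv,z)
h=P('hub',(259.5,267),.064); r=P('red',(300.3,241.2),.108); P('post',(104,237),.148); P('posttop ends',(103,238),.148)
b=P('board a',(138,172.5),.036)-P('board b',(348,182.5),.036); print('yaw',np.degrees(np.arctan2(b[0],-b[1])), np.linalg.norm(b))
s1=P('stop top',(417,198),.032)-P('stop bot',(402,311),.032)
P('handle top',(209,361),.150);P('handle base',(222,305),.058)
print(np.degrees(np.arctan2(-(r-h)[1],-(r-h)[0])),np.linalg.norm((r-h)[:2]))
v=hsv(c,[100,100,90],[130,255,255]); print('bright blue',blobs(v,20))
E
python3 -c "
import cv2;f=cv2.imread('pics/w1.png');cv2.imwrite('pics/w1z.png',cv2.resize(f[185:255,80:180],None,fx=6,fy=6,interpolation=cv2.INTER_NEAREST))"
```

```text
hub [0.5488 0.0161 0.064 ]
red [0.4862 0.0483 0.108 ]
post [ 0.4984 -0.1214  0.148 ]
posttop ends [ 0.4995 -0.1223  0.148 ]
board a [ 0.4716 -0.1447  0.036 ]
board b [0.434  0.0984 0.036 ]
yaw 8.777499997797525 0.24592362014182317
stop top [0.4362 0.1876 0.032 ]
stop bot [0.5979 0.2261 0.032 ]
handle top [ 0.6125 -0.0173  0.15  ]
handle base [ 0.6168 -0.0206  0.058 ]
-27.201818069280915 0.07037463258121941
bright blue [([120.8, 226.6], [90, 196, 67, 52, 943])]
```

View pics/w1z.png

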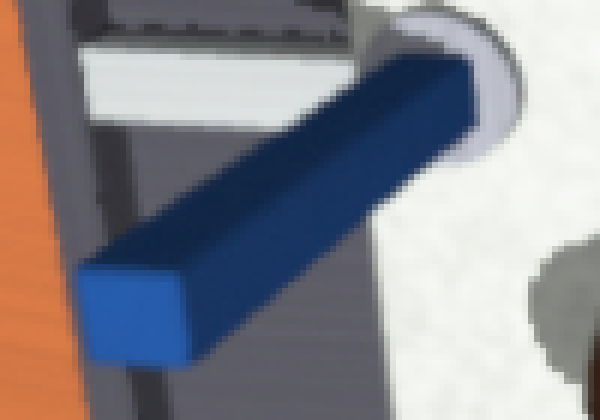

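Call:
carry_out(series=[[[0, 0, 0], 2.4], [[-25, 5, 0], 0], [[-35, 6, 0], 0], [[-35, 6, 0], 0], [[-25, 5, 0], 0], [[-15, 3, 0], 0], [[-8, 2, 0], 0], [[0, 0, 0], 0], [[0, 0, 0], 0]])

```text
clock: 2.72
position: [0.494, -0.1027, 0.2249]
ee_rot: [-0.006, 0.641, 0.768, 0.002]
contact_force: [-0.6, 0.9, -0.5]
width: 0.0848
```

```bash
python3 - <<'E'
from h import *
need([.4995,-.1228,.118],99)
E
```

```text
t 2.72 pos [ 0.494  -0.1027  0.2249] phi 100.27 F [-0.6  0.9 -0.5] w 0.0848
shift mm in tool axes [-22.1   2.2 106.6] turn 1.27
```

Call:
carry_out(series=[[[-12, 1, 0], 1.3], [[-10, 1, 0], 0], [[0, 0, 15], 0], [[0, 0, 15], 0], [[0, 0, 10], 0], [[0, 0, 0], 0], [[0, 0, 0], 0]])

```text
clock: 3.3
position: [0.4997, -0.121, 0.1847]
ee_rot: [-0.005, 0.648, 0.762, 0.003]
contact_force: [-0.4, 0.5, 1.4]
width: 0.0853
```

```bash
python3 - <<'E'
from h import *
need([.4995,-.1228,.118],99)
c=cam('wrist'); m=hsv(c,[100,150,120],[130,255,255]); print(blobs(m)); cv2.imwrite('pics/w2.png',c['f'])
v=cv2.cvtColor(c['f'],cv2.COLOR_BGR2HSV)[...,2]; m2=hsv(c,[100,150,30],[130,255,255]); print(np.percentile(v[m2],[5,25,50,75,95]))
print('TCP-at-.148 px',proj(c,[.4995,-.1228,.148]))
for b in blobs(m): print(onz(c,b[0],.148))
E
```

```text
t 3.30 pos [ 0.4997 -0.121   0.1847] phi 99.24 F [-0.4  0.5  1.4] w 0.0853
shift mm in tool axes [-2.5 -0.4 66.7] turn 0.24
[([273.2, 239.5], [262, 231, 21, 15, 236])]
[ 66.  68.  68.  86. 169.]
TCP-at-.148 px [276.19578047 235.42408959]
[ 0.50276935 -0.12431752  0.148     ]
```

Call:
carry_out(series=[[[-2.5, 1, 15], 0], [[0, 0, 20], 0], [[0, 0, 17], 0], [[0, 0, 10], 0], [[0, 0, 4], 0], [[0, 0, 0], 0]])

```text
clock: 3.85
position: [0.5052, -0.124, 0.1219]
ee_rot: [0.0, 0.647, 0.762, 0.005]
contact_force: [-0.0, 0.3, -0.1]
width: 0.0852
```

Call:
carry_out(series=[[[0, 0, 0], 0], [[0, 0, 0], 0], [[0, 0, 0], 0], [[0, 0, 0], 0], [[0, 0, 0], 0], [[0, 0, 0], 0], [[0, 0, 0], 0], [[0, 0, 0], 0]], fingers=0, squeeze=40)

```text
clock: 4.52
position: [0.5078, -0.1245, 0.1262]
ee_rot: [0.004, 0.648, 0.762, 0.007]
contact_force: [0.5, 0.2, 0.2]
width: 0.0153
```

```bash
python3 - <<'E'
from h import *
need([.501,-.123,.118],99)
E
```

```text
t 4.52 pos [ 0.5078 -0.1245  0.1262] phi 99.28 F [0.5 0.2 0.2] w 0.0153
shift mm in tool axes [ 2.5 -6.6  8.1] turn 0.28
```

Call:
carry_out(series=[[[6, -1, 1], 0], [[9, -1, 1], 0], [[9, -1, 1], 0], [[9, 0, 1], 0], [[9, 0, 1], 0], [[9, 0, 1], 0], [[5, 0, 0.5], 0]])

```text
clock: 5.1
position: [0.5033, -0.0946, 0.1263]
ee_rot: [0.027, 0.644, 0.764, -0.007]
contact_force: [0.1, -9.7, -2.6]
width: 0.0151
```

```bash
python3 - <<'E'
from h import *
need([.490,-.056,.12],99)
E
```

```text
t 5.10 pos [ 0.5033 -0.0946  0.1263] phi 99.69 F [ 0.1 -9.7 -2.6] w 0.0151
shift mm in tool axes [40.5 -6.7  4.2] turn 0.69
```

Call:
carry_out(series=[[[10, -1, 1], 0], [[10, -1, 1], 0], [[10, -1, 1], 0], [[10, -1, 1], 0], [[10, 0, 1], 0], [[8, 0, 0.5], 0]])

```text
clock: 5.6
position: [0.4978, -0.0571, 0.1263]
ee_rot: [0.046, 0.643, 0.765, -0.016]
contact_force: [0.1, -10.6, 0.9]
width: 0.0151
```

```bash
python3 - <<'E'
from h import *
need([.490,-.056,.12],99)
print(pose()[2].round(3))
E
```

```text
t 5.60 pos [ 0.4978 -0.0571  0.1263] phi 99.83 F [  0.1 -10.6   0.9] w 0.0151
shift mm in tool axes [ 3.  -7.7  5.7] turn 0.83
[[-0.17   0.984  0.05 ]
 [ 0.981  0.174 -0.084]
 [-0.091  0.035 -0.995]]
```

Call:
carry_out(series=[[[14, -3, 1], -0.8], [[14, -2, 0], 0]])

```text
clock: 5.77
position: [0.497, -0.0528, 0.1263]
ee_rot: [0.068, 0.63, 0.773, -0.029]
contact_force: [11.7, -62.4, -27.1]
width: 0.0152
```

```bash
python3 - <<'E'
from h import *
need([.490,-.056,.12],99)
c=cam('top'); f=c['f'];x0,y0=185,155
cv2.imwrite('pics/topz2.png',cv2.resize(f[y0:y0+130,x0:x0+190],None,fx=4,fy=4,interpolation=cv2.INTER_CUBIC))
E
```

```text
t 5.77 pos [ 0.497  -0.0528  0.1263] phi 101.54 F [ 11.7 -62.4 -27.1] w 0.0152
shift mm in tool axes [-0.8 -7.8  6.1] turn 2.54
```

View pics/topz2.png

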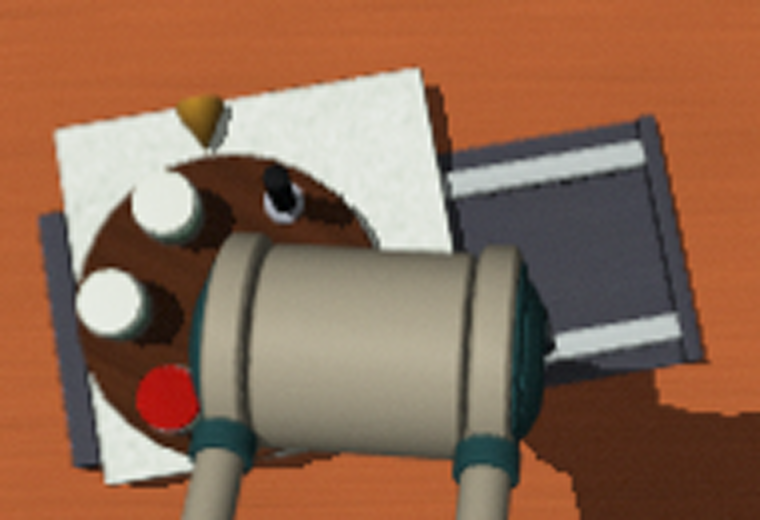

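The carriage has hit the stop: the force jumped to 62 N and the board edge now meets the stop block. The row-by-row load has tilted the tool, so I'll relax the push while squeezing the post's flat faces to square it up.

Call:
carry_out(series=[[[0, 0, 0], 2], [[0, 0, 0], 0], [[0, 0, 0], 0], [[0, 0, 0], 0], [[0, 0, 0], 0], [[0, 0, 0], 0]], squeeze=120)

```text
clock: 6.32
position: [0.4973, -0.0548, 0.1263]
ee_rot: [0.068, 0.644, 0.762, -0.028]
contact_force: [2.0, -6.4, 0.8]
width: 0.0135
```

```bash
python3 - <<'E'
from h import *
need([.490,-.056,.12],99)
print(pose()[2][:,2].round(3),pose()[0]['moment'])
E
```

```text
t 6.32 pos [ 0.4973 -0.0548  0.1263] phi 99.39 F [ 2.  -6.4  0.8] w 0.0135
shift mm in tool axes [ 0.9 -7.6  5.9] turn 0.39
[ 0.067 -0.13  -0.989] [1.59146455 0.61194607 0.38368812]
```

Call:
carry_out(series=[[[-2.5, 2, 0], 0], [[-2.5, 2, 0], 0], [[-2.5, 2, 0], 0], [[-2.5, 2, 0], 0]])

```text
clock: 6.65
position: [0.4971, -0.0547, 0.1261]
ee_rot: [0.055, 0.645, 0.761, -0.028]
contact_force: [-4.7, 1.7, 6.2]
width: 0.0138
```

```bash
python3 - <<'E'
from h import *
need([.490,-.056,.12],99)
print(pose()[2][:,2].round(3),pose()[0]['moment'])
E
```

```text
t 6.65 pos [ 0.4971 -0.0547  0.1261] phi 99.35 F [-4.7  1.7  6.2] w 0.0138
shift mm in tool axes [ 0.6 -7.4  5.9] turn 0.35
[ 0.047 -0.113 -0.992] [2.47667446 1.18920383 0.18618326]
```

Call:
carry_out(series=[[[-3, 2, 0], 0], [[-3, 2, 0], 0], [[-3, 2, 0], 0], [[-3, 2, 0], 0], [[-3, 2, 0], 0], [[-3, 2, 0], 0], [[-3, 2, 0], 0], [[-3, 2, 0], 0]])

```text
clock: 7.32
position: [0.4966, -0.0544, 0.1258]
ee_rot: [0.027, 0.648, 0.761, -0.026]
contact_force: [-5.7, 4.8, 6.3]
width: 0.0131
```

```bash
python3 - <<'E'
from h import *
need([.490,-.056,.12],99)
print(pose()[2][:,2].round(3),pose()[0]['moment'])
E
```

```text
t 7.32 pos [ 0.4966 -0.0544  0.1258] phi 99.20 F [-5.7  4.8  6.3] w 0.0131
shift mm in tool axes [-0.1 -6.8  5.9] turn 0.20
[ 0.007 -0.073 -0.997] [2.08020461 0.79178478 0.12325388]
```

Call:
carry_out(series=[[[-3, 0.5, 0], 0], [[-3, 0.5, 0], 0], [[-3, 0.5, 0], 0], [[-3, 0.5, 0], 0], [[-3, 0.5, 0], 0], [[-3, 0.5, 0], 0], [[-3, 0.5, 0], 0], [[-3, 0.5, 0], 0]])

```text
clock: 7.98
position: [0.4965, -0.054, 0.1258]
ee_rot: [0.009, 0.647, 0.762, -0.014]
contact_force: [-3.0, 7.2, 2.0]
width: 0.0132
```

```bash
python3 - <<'E'
from h import *
need([.490,-.056,.12],99)
print(pose()[2][:,2].round(3),pose()[0]['moment'])
E
```

```text
t 7.98 pos [ 0.4965 -0.054   0.1258] phi 99.30 F [-3.   7.2  2. ] w 0.0132
shift mm in tool axes [-0.7 -6.7  5.8] turn 0.30
[-0.004 -0.033 -0.999] [ 1.37058032 -0.04350343  0.17661628]
```

Call:
carry_out(series=[[[-2.5, 0, 0], 0], [[-2.5, 0, 0], 0], [[-2.5, 0, 0], 0], [[-2.5, 0, 0], 0], [[-2, 0, 0], 0], [[0, 0, 0], 0], [[0, 0, 0], 0]])

```text
clock: 8.57
position: [0.4965, -0.0538, 0.1258]
ee_rot: [0.005, 0.643, 0.765, -0.009]
contact_force: [-2.0, 1.0, -0.5]
width: 0.013
```

Call:
carry_out(series=[[[0, 0, 0], 0], [[0, 0, 0], 0], [[0, 0, 0], 0], [[0, 0, 0], 0], [[0, 0, 0], 0], [[0, 0, 0], 0], [[0, 0, 0], 0]], fingers=85, squeeze=20)

```text
clock: 9.15
position: [0.4978, -0.0544, 0.1261]
ee_rot: [0.007, 0.643, 0.766, -0.009]
contact_force: [0.5, 0.6, 0.1]
width: 0.0853
```

Call:
carry_out(series=[[[0, 0, -15], 0], [[0, 0, -25], 0], [[0, 0, -25], 0], [[0, 0, -25], 0], [[0, 0, -12], 0], [[0, 0, 0], 0]])

```text
clock: 9.65
position: [0.4965, -0.0522, 0.2303]
ee_rot: [0.004, 0.643, 0.766, -0.01]
contact_force: [-0.1, -1.1, 0.2]
width: 0.0851
```

```bash
python3 - <<'E'
from h import *
need([.490,-.056,.12],99)
print(pose()[2][:,2].round(3))
c=cam('wrist'); cv2.imwrite('pics/w3.png',c['f'])
rm=hsv(c,[0,140,70],[8,255,255])|hsv(c,[172,140,70],[180,255,255]); print('red',blobs(rm))
for b in blobs(rm): print(onz(c,b[0],.108))
E
```

```text
t 9.65 pos [ 0.4965 -0.0522  0.2303] phi 99.92 F [-0.1 -1.1  0.2] w 0.0851
shift mm in tool axes [ -0.4  -6.  110.4] turn 0.92
[-0.006 -0.021 -1.   ]
red [([457.1, 209.7], [436, 190, 43, 41, 1356])]
[0.47659095 0.11591333 0.108     ]
```

View pics/w3.png

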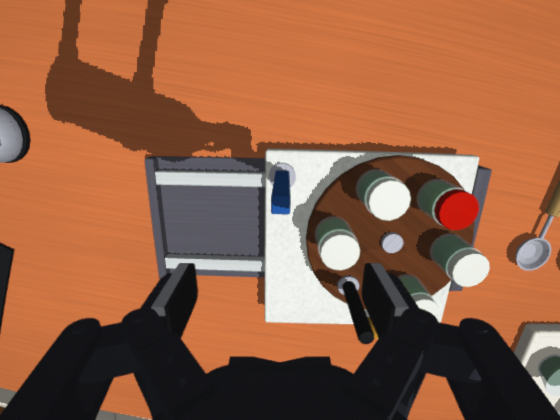

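The carriage board now meets the stop at the right. The hub is at (392.5,243), the red lid at (457,210), the handle top near (366,337) and the post top near (281,207).

```bash
python3 - <<'E'
from h import *
c=cam('wrist')
P=lambda n,uv,z: print(n,onz(c,uv,z).round(4)) or onz(c,uv,z)
h=P('hub',(392.5,243),.064); r=P('red',(457.1,209.7),.108); P('post',(281,207),.148)
b=P('board a',(265,150),.036)-P('board b',(478.5,157),.036); print('yaw',np.degrees(np.arctan2(b[0],-b[1])), np.linalg.norm(b))
t=P('htop',(366,337),.150);P('hbase',(348,285),.058)
print('red ang',np.degrees(np.arctan2(*(r-h)[1::-1])),np.linalg.norm((r-h)[:2]),'handle ang',np.degrees(np.arctan2(*(t-h)[1::-1])),np.linalg.norm((t-h)[:2]))
c=cam('top')
for n,uv,z in [('hub',None,.066)]: pass
rm=hsv(c,[0,140,70],[8,255,255])|hsv(c,[172,140,70],[180,255,255]);print('top red',[onz(c,q[0],.108) for q in blobs(rm)])
f=c['f'];x0,y0=170,155
cv2.imwrite('pics/topz3.png',cv2.resize(f[y0:y0+130,x0:x0+190],None,fx=4,fy=4,interpolation=cv2.INTER_CUBIC))
E
```

```text
hub [0.538  0.0846 0.064 ]
red [0.4759 0.1154 0.108 ]
post [ 0.4902 -0.0535  0.148 ]
board a [ 0.4629 -0.0784  0.036 ]
board b [0.426  0.1664 0.036 ]
yaw 8.588355967788273 0.24752515005074896
htop [0.6028 0.0481 0.15  ]
hbase [0.6053 0.0499 0.058 ]
red ang 153.64593470163618 0.0693351605714302 handle ang -29.349085598335463 0.07439605150515802
top red [array([0.47608841, 0.11787382, 0.108     ])]
```

View pics/topz3.png

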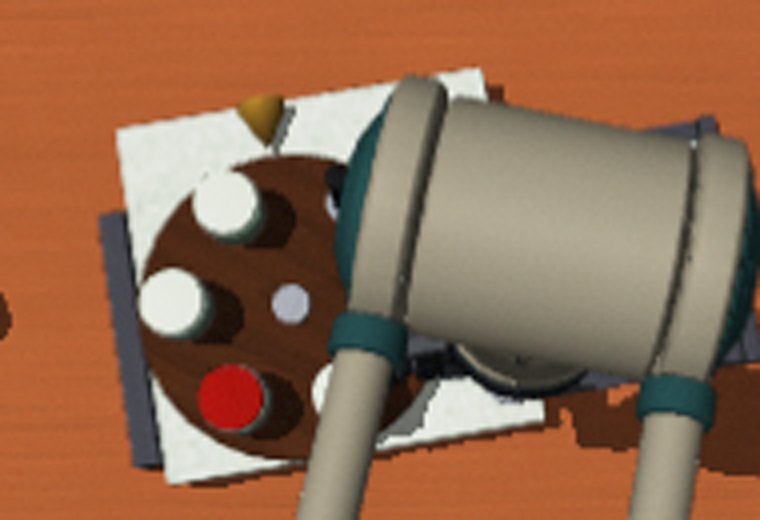

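The carriage is seated on the stop, and the axis is near (0.538, 0.085). Next I'll move above the handle, near (0.604, 0.050), with the jaws tangential (yaw 62°).

Call:
carry_out(series=[[[0, 0, 0], 6.3], [[0, 0, 0], 6.3], [[0, 0, 0], 6.3], [[0, 0, 0], 6.3], [[0, 0, 0], 6.3], [[0, 0, 0], 6.3], [[0, 0, 0], 0]])

```text
clock: 10.38
position: [0.4875, -0.0505, 0.2149]
ee_rot: [-0.002, 0.865, 0.502, -0.019]
contact_force: [0.2, 0.1, -0.3]
width: 0.0847
```

Call:
carry_out(series=[[[15, 5, 0], 0], [[30, 10, 0], 0], [[30, 10, 0], 0], [[30, 10, 0], 0], [[20, 7, 0], 0], [[10, 3, 0], 0], [[0, 0, 0], 0], [[0, 0, 0], 0]])

```text
clock: 11.05
position: [0.59, 0.048, 0.1973]
ee_rot: [-0.008, 0.86, 0.51, -0.028]
contact_force: [-0.3, 0.3, 1.0]
width: 0.0848
```

```bash
python3 - <<'E'
from h import *
need([.604,.0496,.19],62)
print(pose()[2][:,2].round(3))
c=cam('wrist'); print(proj(c,[.604,.0496,.15])); cv2.imwrite('pics/w4.png',c['f'][120:,130:430])
c2=cam('side'); cv2.imwrite('pics/s4.png',c2['f'])
E
```

```text
t 11.05 pos [0.59   0.048  0.1973] phi 61.38 F [-0.3  0.3  1. ] w 0.0848
shift mm in tool axes [ 8.4 11.8  6.5] turn -0.62
[-0.057 -0.015 -0.998]
[292.98561943 247.73194394]
```

View pics/w4.png

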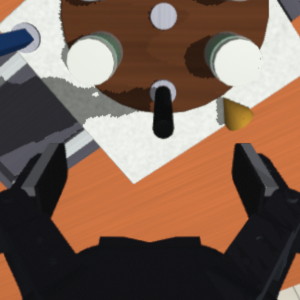

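The handle top is at full-image (293,246) and my predicted (293,248) agrees within about 1 mm. I'll descend around it.

Call:
carry_out(series=[[[4, 6, 0], -0.6], [[4, 6, 5], 0], [[0, 0, 10], 0], [[0, 0, 10], 0], [[0, 0, 0], 0]])

```text
clock: 11.57
position: [0.6017, 0.0448, 0.1713]
ee_rot: [-0.007, 0.858, 0.513, -0.028]
contact_force: [0.0, -0.6, -0.5]
width: 0.085
```

```bash
python3 - <<'E'
from h import *
need([.604,.0496,.12],62)
print(pose()[2][:,2].round(3))
E
```

```text
t 11.57 pos [0.6017 0.0448 0.1713] phi 61.77 F [ 0.  -0.6 -0.5] w 0.0850
shift mm in tool axes [ 7.3  1.9 51. ] turn -0.23
[-0.055 -0.016 -0.998]
```

Call:
carry_out(series=[[[6, 1, 10], 0], [[1.5, 1, 14], 0], [[0, 0, 14], 0], [[0, 0, 10], 0], [[0, 0, 2], 0], [[0, 0, 0], 0]])

```text
clock: 12.07
position: [0.6033, 0.0505, 0.1152]
ee_rot: [-0.008, 0.858, 0.512, -0.029]
contact_force: [1.0, 0.1, 0.3]
width: 0.0847
```

```bash
python3 - <<'E'
from h import *
need([.604,.0496,.12],62)
print(pose()[2][:,2].round(3))
E
```

```text
t 12.07 pos [0.6033 0.0505 0.1152] phi 61.72 F [1.  0.1 0.3] w 0.0847
shift mm in tool axes [-0.7  0.8 -4.8] turn -0.28
[-0.058 -0.015 -0.998]
```

Call:
carry_out(series=[[[-0.5, 0, -3], 0], [[0, 0, 0], 0], [[0, 0, 0], 0], [[0, 0, 0], 0], [[0, 0, 0], 0], [[0, 0, 0], 0], [[0, 0, 0], 0], [[0, 0, 0], 0]], fingers=0, squeeze=20)

```text
clock: 12.73
position: [0.6049, 0.0502, 0.121]
ee_rot: [-0.007, 0.858, 0.512, -0.026]
contact_force: [-0.1, -0.3, -1.3]
width: 0.0152
```

```bash
cat >> h.py <<'E'
C=np.array([.5378,.0848])
def circ():
    s,p,M=pose(); g=p-.019*M[:,2]; d=g[:2]-C; phi=np.degrees(np.arctan2(M[1,0],M[0,0]))
    a=np.degrees(np.arctan2(d[1],d[0]))
    print('t %.2f TCP'%s['clock'],p.round(4),'grasp ang %.2f r %.4f'%(a,np.hypot(*d)),'phi-90 %.2f'%(phi-90),'toolz',M[:2,2].round(3),'F',s['contact_force'].round(1),'Ftool',(M.T@s['contact_force']).round(1),'mz %.2f'%s['moment'][2],'w %.4f'%s['width'],'q6 %.2f'%s['qpos'][5])
def look():
    c=cam('top'); rm=hsv(c,[0,140,70],[8,255,255])|hsv(c,[172,140,70],[180,255,255])
    for q in blobs(rm,20):
        r=onz(c,q[0],.108)[:2]-C; print('red ang %.1f r %.4f area %d'%(np.degrees(np.arctan2(r[1],r[0])),np.hypot(*r),q[1][4]))
E
python3 - <<'E'
from h import *
circ(); look()
E
```

```text
t 12.73 TCP [0.6049 0.0502 0.121 ] grasp ang -26.74 r 0.0763 phi-90 -28.28 toolz [-0.053 -0.015] F [-0.1 -0.3 -1.3] Ftool [-0.2  0.1  1.3] mz 0.08 w 0.0152 q6 -1.09
```

Call:
carry_out(series=[[[-4, -0.2, 0.3], 3], [[-5, -0.3, 0.3], 4], [[-5, -0.3, 0.3], 4], [[-5, -0.3, 0.3], 4]])

```text
clock: 13.12
position: [0.5944, 0.0346, 0.121]
ee_rot: [-0.003, 0.919, 0.392, -0.026]
contact_force: [-1.4, -2.4, -0.6]
width: 0.0159
```

```bash
python3 - <<'E'
from h import *
circ(); look()
E
```

```text
t 13.12 TCP [0.5944 0.0346 0.121 ] grasp ang -40.90 r 0.0762 phi-90 -43.73 toolz [-0.05  -0.015] F [-1.4 -2.4 -0.6] Ftool [-2.7  0.7  0.7] mz 0.27 w 0.0159 q6 -0.85
```

Call:
carry_out(series=[[[-6, -0.3, 0.2], 4.5], [[-6, -0.3, 0.2], 4.5], [[-6, -0.3, 0.2], 4.5], [[-6, -0.3, 0.2], 4.5], [[-6, -0.3, 0.2], 4.5], [[-4, -0.2, 0.2], 3]])

```text
clock: 13.67
position: [0.5658, 0.0147, 0.1211]
ee_rot: [0.004, 0.985, 0.172, -0.025]
contact_force: [-2.1, -2.7, -1.1]
width: 0.0157
```

```bash
python3 - <<'E'
from h import *
circ(); look()
E
```

```text
t 13.67 TCP [0.5658 0.0147 0.1211] grasp ang -67.53 r 0.0755 phi-90 -70.17 toolz [-0.048 -0.016] F [-2.1 -2.7 -1.1] Ftool [-2.9  1.8  1.2] mz 0.22 w 0.0157 q6 -0.42
red ang 106.1 r 0.0824 area 39
```

Call:
carry_out(series=[[[-5, -0.2, 0.2], 4], [[-6, -0.2, 0.2], 4.5], [[-6, -0.2, 0.2], 4.5], [[-6, -0.2, 0.2], 4.5], [[-6, -0.2, 0.2], 4.5], [[-6, -0.2, 0.2], 4.5], [[-4, -0.2, 0.2], 3]])

```text
clock: 14.3
position: [0.5263, 0.0099, 0.1211]
ee_rot: [0.012, 0.996, -0.088, -0.023]
contact_force: [0.0, -1.7, -2.1]
width: 0.0155
```

```bash
python3 - <<'E'
from h import *
circ(); look()
E
```

```text
t 14.30 TCP [0.5263 0.0099 0.1211] grasp ang -98.10 r 0.0753 phi-90 -100.13 toolz [-0.048 -0.019] F [ 0.  -1.7 -2.1] Ftool [0.4 1.7 2.2] mz 0.05 w 0.0155 q6 0.09
red ang 81.4 r 0.0706 area 187
```

Call:
carry_out(series=[[[-5, -0.3, 0.3], 4], [[-6, -0.3, 0.3], 4.5], [[-6, -0.3, 0.3], 4.5], [[-6, -0.3, 0.3], 4.5], [[-6, -0.3, 0.3], 4.5], [[-6, -0.3, 0.3], 4.5], [[-4, -0.2, 0.3], 3]])

```text
clock: 14.93
position: [0.4945, 0.0225, 0.1211]
ee_rot: [0.021, 0.94, -0.339, -0.014]
contact_force: [0.2, -3.6, 0.2]
width: 0.0152
```

```bash
python3 - <<'E'
from h import *
circ(); look()
E
```

```text
t 14.93 TCP [0.4945 0.0225 0.1211] grasp ang -124.56 r 0.0749 phi-90 -129.72 toolz [-0.041 -0.03 ] F [ 0.2 -3.6  0.2] Ftool [ 2.5  2.7 -0.1] mz 0.02 w 0.0152 q6 0.64
```

Call:
carry_out(series=[[[-6, 0, 0.2], 3.5], [[-6.5, 0, 0.2], 4], [[-6.5, 0, 0.2], 4], [[-6.5, 0, 0.2], 4], [[-5, 0, 0.2], 3]])

```text
clock: 15.4
position: [0.4756, 0.0416, 0.1211]
ee_rot: [0.026, 0.874, -0.485, -0.008]
contact_force: [0.0, -2.8, 0.6]
width: 0.0153
```

```bash
python3 - <<'E'
from h import *
circ(); look()
E
```

```text
t 15.40 TCP [0.4756 0.0416 0.1211] grasp ang -145.33 r 0.0747 phi-90 -148.04 toolz [-0.039 -0.037] F [ 0.  -2.8  0.6] Ftool [ 2.4  1.5 -0.5] mz -0.15 w 0.0153 q6 1.00
red ang 30.0 r 0.0746 area 110
```

Call:
carry_out(series=[[[-5.5, 0, 0.2], 3.5], [[-5.5, 0, 0.2], 3.5], [[-5.5, 0, 0.2], 3.5], [[-4, 0, 0.2], 3], [[-1, 0, 0.2], 1]])

```text
clock: 15.87
position: [0.4665, 0.0593, 0.121]
ee_rot: [0.028, 0.807, -0.589, -0.004]
contact_force: [-1.0, -3.2, 0.4]
width: 0.0152
```

```bash
python3 - <<'E'
from h import *
circ(); look()
c=cam('top'); cv2.imwrite('pics/t5.png',cv2.resize(c['f'][155:285,170:360],None,fx=4,fy=4,interpolation=cv2.INTER_CUBIC))
E
```

```text
t 15.87 TCP [0.4665 0.0593 0.121 ] grasp ang -160.70 r 0.0747 phi-90 -162.21 toolz [-0.04 -0.04] F [-1.  -3.2  0.4] Ftool [ 2.8  2.  -0.3] mz -0.12 w 0.0152 q6 1.29
red ang 18.0 r 0.0684 area 199
```

View pics/t5.png

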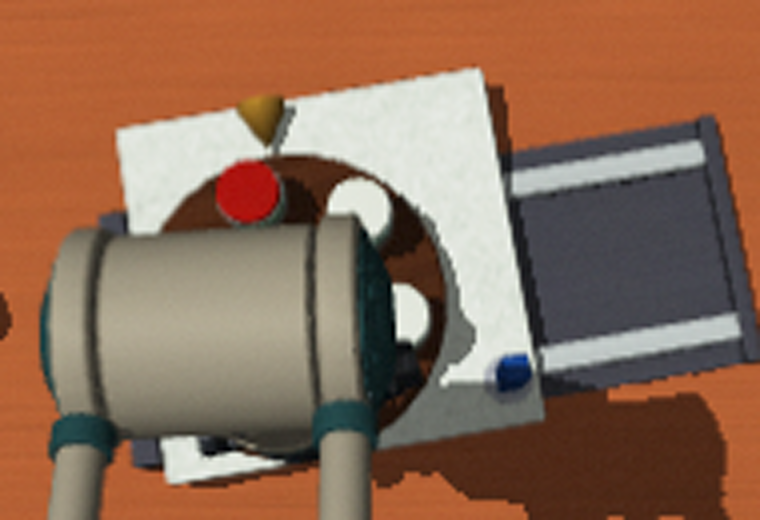

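The board corners haven't moved, so the carriage is still seated. The red lid is at crop (248,192) and still needs to go clockwise to the pointer tip at crop (269,148). I'll get the track yaw from the board edges.

```bash
python3 - <<'E'
from h import *
c=cam('top')
W=lambda p,z: onz(c,(p[0]/4-.375+170,p[1]/4-.375+155),z)[:2]
cr=[W(p,.036) for p in [(117.5,129.5),(481.5,69.5),(545.5,419),(168.5,484.5)]]
for i,j in [(0,1),(3,2)]: d=cr[i]-cr[j]; print('yaw',np.degrees(np.arctan2(-d[0],d[1])),np.linalg.norm(d))
for i,j in [(0,3),(1,2)]: d=cr[i]-cr[j]; print('yaw x',np.degrees(np.arctan2(d[1],d[0])),np.linalg.norm(d))
print('board centre',np.mean(cr,0))
t=W((269,149),.048); d=t-C; print('tip',t,np.degrees(np.arctan2(d[1],d[0])),np.hypot(*d))
# track rails straight edges: outer near edge of far-right rail
s1,s2=W((101,215),.032),W((137,466),.032); d=s1-s2; print('stop yaw',np.degrees(np.arctan2(d[1],d[0])))
print('hub first top view (px 291,303 pre)',W((291,303),.064))
E
```

```text
yaw 8.4341135065239 0.24736770654077658
yaw 8.72208366417765 0.2481066088166129
yaw x 8.573525467193166 0.23834787425820791
yaw x 8.752055783337637 0.23710383388529513
board centre [0.56056318 0.06158239]
tip [0.64197112 0.09887836] 7.6966896608851725 0.10511813539745576
stop yaw 8.66510201158457
hub first top view (px 291,303 pre) [0.53786324 0.08346083]
```

Call:
carry_out(series=[[[-4, 0, 0.2], 3], [[-4, 0, 0.2], 3], [[-3, 0, 0.2], 2], [[-0.5, 0, 0.2], 0], [[0, 0, 0.2], 0]])

```text
clock: 16.43
position: [0.4636, 0.0698, 0.1209]
ee_rot: [0.029, 0.766, -0.643, -0.003]
contact_force: [-3.2, -2.1, 3.1]
width: 0.0153
```

```bash
sed -i 's/^C=.*/C=np.array([.5378,.0842])/' h.py; python3 - <<'E'
from h import *
circ(); look()
c=cam('top'); cv2.imwrite('pics/t6.png',cv2.resize(c['f'][155:285,170:360],None,fx=4,fy=4,interpolation=cv2.INTER_CUBIC))
rm=hsv(c,[0,140,70],[8,255,255])|hsv(c,[172,140,70],[180,255,255]); q=blobs(rm)[0]; print(q,onz(c,q[0],.108))
bm=hsv(c,[100,120,50],[130,255,255]);print('post',blobs(bm))
s=cam('side'); rm=hsv(s,[0,140,70],[8,255,255])|hsv(s,[172,140,70],[180,255,255]); print([(q,onz(s,q[0],.108)) for q in blobs(rm)])
E
```

```text
t 16.43 TCP [0.4636 0.0698 0.1209] grasp ang -169.44 r 0.0747 phi-90 -169.98 toolz [-0.042 -0.04 ] F [-3.2 -2.1  3.1] Ftool [ 1.6  3.7 -2.9] mz -0.08 w 0.0153 q6 1.45
red ang 10.7 r 0.0691 area 207
([235.2, 201.3], [227, 194, 17, 16, 205]) [0.60568699 0.09696974 0.108     ]
post [([297.9, 247.1], [294, 244, 9, 8, 52])]
[(([281.5, 195.4], [276, 191, 12, 10, 96]), array([0.60637281, 0.09379104, 0.108     ]))]
```

View pics/t6.png

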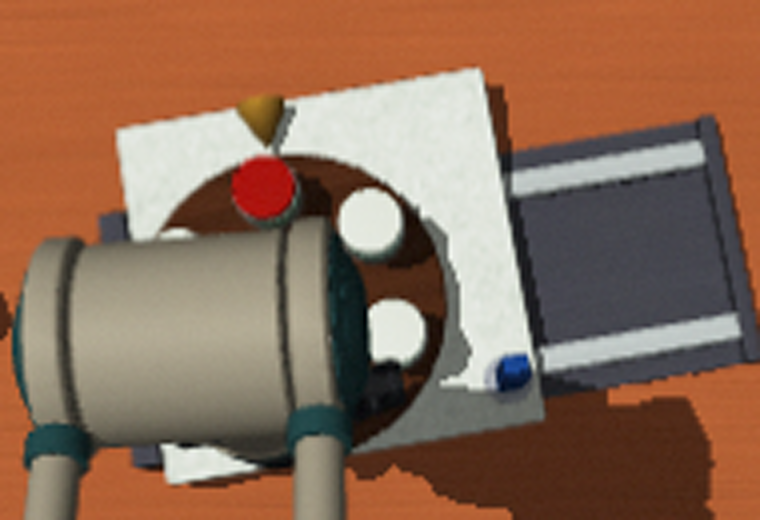

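```bash
python3 - <<'E'
from h import *
c=cam('top')
m=hsv(c,[0,0,185],[180,50,255]); g=c['f'][150:290,170:330]
gray=cv2.resize(cv2.cvtColor(g,cv2.COLOR_BGR2GRAY),None,fx=6,fy=6,interpolation=cv2.INTER_CUBIC)
ci=cv2.HoughCircles(gray,cv2.HOUGH_GRADIENT,1,100,param1=80,param2=12,minRadius=42,maxRadius=56)
for x,y,r in (ci[0] if ci is not None else []):
    px=((x+.5)/6-.5+170,(y+.5)/6-.5+150); print(np.round(px,1),round(float(r)/6,2),onz(c,px,.108).round(4))
w=cam('wrist'); cv2.imwrite('pics/w6.png',w['f'])
rm=hsv(w,[0,140,70],[8,255,255])|hsv(w,[172,140,70],[180,255,255])
for q in blobs(rm): print('wrist red',q,onz(w,q[0],.108))
for n,p in [('hub',[*C,.064]),('tip',[.6406,.0996,.048])]: print(n,proj(w,p))
E
```

```text
[262.  209.8] 8.05 [0.583  0.0308 0.108 ]
[267.5 237.3] 8.08 [0.5146 0.0182 0.108 ]
[235.8 202.2] 8.32 [0.6035 0.0954 0.108 ]
[293.3 235.2] 8.3 [ 0.5187 -0.045   0.108 ]
[204.2 206.5] 7.5 [0.5941 0.1741 0.108 ]
wrist red ([271.2, 1.5], [254, 0, 37, 5, 130]) [0.5892305  0.09497527 0.108     ]
hub [274.22790575 114.87873374]
tip [277.29986893 -66.73235541]
```

View pics/w6.png

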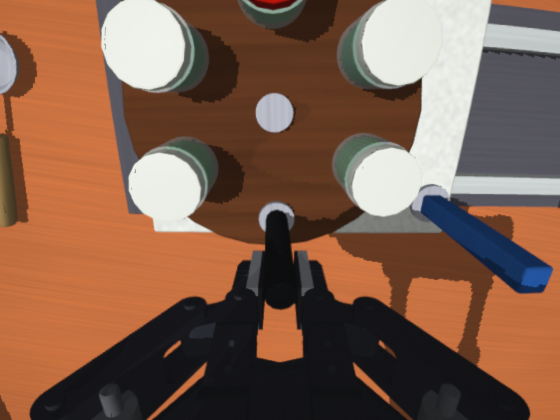

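This wrist view has four white lids, the board edges and the handle in one picture: lids near (145,44), (398,42), (165,187) and (383,183), and the board's near edge along row 232. That lets me compare lid directions with the board's direction inside a single view.

```bash
python3 - <<'E'
from h import *
c=cam('wrist'); circ()
m=hsv(c,[20,0,190],[100,45,255]).astype(np.uint8); gray=cv2.cvtColor(c['f'],cv2.COLOR_BGR2GRAY)
L=[]
for x,y,r in [(145,44,44),(398,42,44),(165,187,37),(383,183,37)]:
    # boundary: strongest radial falloff along rays, then circle/ellipse fit in the lid plane
    P=[]
    for a in np.arange(0,2*np.pi,.05):
        rr=np.arange(r-8,r+9,.5); X=x+rr*np.cos(a);Y=y+rr*np.sin(a)
        if X.min()<1 or Y.min()<1: continue
        v=cv2.remap(gray,X.astype(np.float32)[None],Y.astype(np.float32)[None],cv2.INTER_LINEAR)[0].astype(float)
        d=v[:-2]-v[2:]; k=np.argmax(d)
        if d[k]>25: P.append(onz(c,(X[k+1],Y[k+1]),.108)[:2])
    P=np.array(P)
    for _ in range(4):
        s=np.linalg.lstsq(np.c_[2*P,np.ones(len(P))],(P**2).sum(1),rcond=None)[0]; R0=np.sqrt(s[2]+s[:2]@s[:2]); e=np.linalg.norm(P-s[:2],axis=1)-R0; P=P[np.abs(e)<max(.0006,1.5*e.std())]
    L.append(s[:2]); print('lid',s[:2].round(4),'R %.4f'%R0,len(P))
L=np.array(L); cen=L.mean(0); print('centre',cen)
an=lambda d: np.degrees(np.arctan2(d[1],d[0]))
# lids 0(far left),1(far right),2(near left),3(near right); red direction = near->far, perpendicular of right->left
for i,j in [(0,2),(1,3)]: print('red dir',an(L[i]-L[j]),np.linalg.norm(L[i]-L[j]))
for i,j in [(0,1),(2,3)]: print('red dir perp',an(L[i]-L[j])-90,np.linalg.norm(L[i]-L[j]))
for n,a,b in [('board right',(490,5),(448,231)),('board left',(156.5,231),(97,3))]:
    d=onz(c,a,.036)-onz(c,b,.036); print(n,an(d[:2]),np.linalg.norm(d))
d=onz(c,(157,232),.036)-onz(c,(442,232),.036); print('board near edge',an(d[:2])-90,np.linalg.norm(d))
cv2.imwrite('pics/w6b.png',cv2.resize(c['f'][195:245,140:460],None,fx=2.4,fy=2.4))
E
```

```text
t 16.73 TCP [0.4636 0.0697 0.1209] grasp ang -169.43 r 0.0747 phi-90 -170.07 toolz [-0.041 -0.04 ] F [-2.5 -1.6  4.5] Ftool [ 1.3  2.9 -4.3] mz -0.00 w 0.0151 q6 1.45
lid [0.5621 0.1508] R 0.0194 99
lid [0.5849 0.0317] R 0.0195 60
lid [0.4933 0.1377] R 0.0195 103
lid [0.5161 0.0185] R 0.0195 96
centre [0.53912142 0.08469105]
red dir 10.79157440407503 0.07004189293164753
red dir 10.873343527654317 0.07005172197577574
red dir perp 10.81647368226352 0.12128541186876976
red dir perp 10.811847387250083 0.1213853816254644
board right 10.928654943899907 0.17318938493398323
board left -164.31412145355782 0.16773931984866394
board near edge 8.976888640074861 0.24674400256351062
```

```bash
python3 - <<'E'
from h import *
c=cam('wrist'); hs=cv2.cvtColor(c['f'],cv2.COLOR_BGR2HSV); S=hs[...,1].astype(float); V=hs[...,2].astype(float)
an=lambda d: np.degrees(np.arctan2(d[1],d[0]))
def fit(P):
    P=np.array([onz(c,p,.036)[:2] for p in P])
    for _ in range(4):
        m=P.mean(0); d=np.linalg.svd(P-m)[2][0]; e=(P-m)@[-d[1],d[0]]; P=P[abs(e)<max(.0005,2*e.std())]
    return m,d,len(P),e.std()
E=[]
for x in list(range(162,200))+list(range(345,435)):   # near edge: saturation rises downward into orange wood
    col=S[222:242,x]; d=col[2:]-col[:-2]; k=np.argmax(d); E.append((x,223+k+ (0 if d[k]<=0 else 0)))
m1,d1,n,s=fit(E); d1=d1*np.sign(d1[1]); print('near edge yaw',an(d1)-90,n,s)
E=[]
for y in list(range(5,20))+list(range(60,175)):       # right edge: value falls to the right
    x0=int(490-(y-5)*42/226); row=V[y,x0-10:x0+11]; d=row[:-2]-row[2:]; E.append((x0-9+np.argmax(d),y))
m2,d2,n,s=fit(E); d2=d2*np.sign(d2[0]); print('right edge yaw',an(d2),n,s)
E
python3 - <<'E'
from h import *
# top view: same two-line check, long edges of the board
c=cam('top'); V=cv2.cvtColor(c['f'],cv2.COLOR_BGR2HSV)[...,1].astype(float)
P=[]
for x in range(202,230):
    pass
for x in list(range(203,228))+list(range(246,288)):
    y0=int(187.4-(x-199.4)*15/91); col=V[y0-6:y0+7,x]; d=col[:-2]-col[2:]; k=int(np.argmax(d))
    a,b,e=(d[k-1],d[k],d[k+1]) if 0<k<len(d)-1 else (0,1,0)
    P.append(onz(c,(x,y0-5+k+ .5*(a-e)/(a-2*b+e+1e-9)),.036)[:2])
P=np.array(P)
for _ in range(4):
    m=P.mean(0); d=np.linalg.svd(P-m)[2][0]; e=(P-m)@[-d[1],d[0]]; P=P[abs(e)<max(.0008,2*e.std())]
d*=np.sign(d[1]); print('top far edge yaw',np.degrees(np.arctan2(d[1],d[0]))-90,len(P),e.std())
E
```

```text
near edge yaw 8.69462179795957 110 5.710123977679552e-05
right edge yaw 8.764725105506063 130 0.00023738820148579598
top far edge yaw 8.721939981923072 67 0.00021839688745604465
```

The track yaw is 8.7° by three independent edges and the red direction is 10.8°, so about 2.1° clockwise remains, or 2.7 mm at the handle.

```bash
cat > lids.py <<'E'
from h import *
def lids():
    c=cam('wrist'); circ(); gray=cv2.cvtColor(c['f'],cv2.COLOR_BGR2GRAY); L=[]
    for x,y,r in [(145,44,44),(398,42,44),(165,187,37),(383,183,37)]:
        P=[]
        for a in np.arange(0,2*np.pi,.05):
            rr=np.arange(r-9,r+10,.5); X=x+rr*np.cos(a);Y=y+rr*np.sin(a)
            if X.min()<1 or Y.min()<1: continue
            v=cv2.remap(gray,X.astype(np.float32)[None],Y.astype(np.float32)[None],cv2.INTER_LINEAR)[0].astype(float)
            d=v[:-2]-v[2:]; k=np.argmax(d)
            if d[k]>25: P.append(onz(c,(X[k+1],Y[k+1]),.108)[:2])
        P=np.array(P)
        for _ in range(4):
            s=np.linalg.lstsq(np.c_[2*P,np.ones(len(P))],(P**2).sum(1),rcond=None)[0]; R0=np.sqrt(s[2]+s[:2]@s[:2]); e=np.linalg.norm(P-s[:2],axis=1)-R0; P=P[np.abs(e)<max(.0006,1.5*e.std())]
        L.append(s[:2])
    L=np.array(L); an=lambda d: np.degrees(np.arctan2(d[1],d[0]))
    print('centre',L.mean(0).round(4),'red dir',[round(v,2) for v in (an(L[0]-L[2]),an(L[1]-L[3]),an(L[0]-L[1])-90,an(L[2]-L[3])-90)])
E
echo ok
```

```text
ok
```

Call:
carry_out(series=[[[-2.5, 0, 0.2], 1.5], [[-1.2, 0, 0], 0.5]])

```text
clock: 17.0
position: [0.463, 0.073, 0.1209]
ee_rot: [0.029, 0.753, -0.657, -0.002]
contact_force: [-1.5, -2.4, 2.6]
width: 0.0151
```

```bash
python3 -c "
from lids import *
lids();lids()"
```

```text
t 17.05 TCP [0.463  0.0731 0.1209] grasp ang -172.03 r 0.0747 phi-90 -172.14 toolz [-0.041 -0.04 ] F [-2.1 -1.5  4.5] Ftool [ 1.3  2.5 -4.4] mz -0.10 w 0.0152 q6 1.49
centre [0.5391 0.0847] red dir [np.float64(8.3), np.float64(8.36), np.float64(8.37), np.float64(8.35)]
t 17.10 TCP [0.463  0.0731 0.1209] grasp ang -172.03 r 0.0748 phi-90 -172.09 toolz [-0.041 -0.04 ] F [-2.  -1.9  5.4] Ftool [ 1.8  2.5 -5.2] mz -0.17 w 0.0151 q6 1.49
centre [0.5391 0.0847] red dir [np.float64(8.21), np.float64(8.32), np.float64(8.26), np.float64(8.26)]
```

Call:
carry_out(series=[[[0.9, 0, 0], -0.4]])

```text
clock: 17.18
position: [0.463, 0.0726, 0.1209]
ee_rot: [0.028, 0.756, -0.654, -0.003]
contact_force: [-2.0, -0.7, 3.6]
width: 0.0152
```

```bash
python3 -c "
from lids import *
lids();lids()"
```

```text
t 17.23 TCP [0.4631 0.0724 0.1209] grasp ang -171.50 r 0.0747 phi-90 -171.63 toolz [-0.041 -0.039] F [-3.1 -0.9  4.6] Ftool [ 0.6  3.4 -4.4] mz -0.07 w 0.0152 q6 1.48
centre [0.5391 0.0847] red dir [np.float64(8.61), np.float64(8.65), np.float64(8.66), np.float64(8.64)]
t 17.28 TCP [0.4631 0.0724 0.1209] grasp ang -171.49 r 0.0747 phi-90 -171.67 toolz [-0.041 -0.039] F [-2.6 -1.   4.4] Ftool [ 0.8  2.9 -4.3] mz -0.07 w 0.0152 q6 1.48
centre [0.5392 0.0847] red dir [np.float64(8.73), np.float64(8.82), np.float64(8.81), np.float64(8.77)]
```

```bash
python3 -c "
from h import *
c=cam('top'); circ(); print('post',blobs(hsv(c,[100,120,50],[130,255,255]))); print(np.abs(manip.get_state()['qd']).max())
print(manip.sign_off())"
```

```text
t 17.33 TCP [0.4631 0.0724 0.1209] grasp ang -171.49 r 0.0748 phi-90 -171.68 toolz [-0.041 -0.04 ] F [-1.4 -0.5  3.8] Ftool [ 0.4  1.7 -3.7] mz -0.08 w 0.0153 q6 1.48
post [([298.0, 247.1], [294, 244, 9, 8, 53])]
0.005340063971580289
the job is handed in; nothing more can be done
None
```

I slid the carriage by the blue post until it hit the end stop, then turned the carousel about 144° clockwise by its handle. I handed the job in at 17.3 s, still holding the handle with a 20 N grip.

**Last checks:**
- **Red jar:** its direction measured 8.6–8.8° in the wrist view. The track's x axis, where the pointer lies, is at 8.7° by three separate board edges, so the jar is within about 0.2° of the pointer.
- **Carriage:** the carousel's centre held at (0.539, 0.085) through the last wrist views, and the board corners stayed put in the top view while I turned the handle. I have no direct reading of the gap at the stop.
- **Hold:** the fingers read 15.3 mm on the 16 mm handle. Outside force was about 4 N and the joints were still.

**Where readings disagreed or went rough:**
- The push into the stop peaked at a measured 62 N at the wrist, under the 120 N limit.
- That push tilted the tool by about 9°. I took out most of it with light reverse pushes on the post of about 7 N or less, under the carriage's 10 N friction. The carriage did not move back.
- About 3° of tilt remains in the final hold.
- The side and top cameras differed by 2–3 mm on the red lid, so I used the wrist view of the four white lids for the final angle.
- I never went near the bell, cup or spoon, but did not measure their positions again at the end.

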